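# Ballast a balloon stand and lock its leg at the height mark

## Task

Set up the balloon stand: first tip all five marbles out of the metal tumbler into the stand's trough as ballast and stand the empty tumbler upright on the table again. Then, holding the sliding leg by its collar with the cam lever still open, raise it until the collar's top edge is level with the ring mark on the post, and squeeze the lever fully closed without letting the leg drop; finish while still holding the leg there, gripper closed on it. Leave the other things on the table alone and the stand standing upright.

Things in the scene. Friction and masses are not known exactly. Their poses are not given: they have to be found in the camera images.
- stand: White plastic balloon stand, loose on the table, 1.0 kg. Origin: on its underside below the post; z up. Its base is an open ballast trough, 50 mm high, walls and floor 5 mm: outside from x = -170 to 70 and y = -95 to 95 mm, plus a 6 mm lip. At x = y = 0 a hub (30 mm wide, 75 high) carries a 16 mm post up to z = 250 mm. The long -x part of the trough faces the robot (yaw -0.15 to 0.35 rad).
- trough (a point): Centre of the trough's open part, on its floor: x = -90, y = 0, z = 5 mm of the stand. The open part is about 140 mm long (x) and 180 mm wide (y).
- sleeve: The sliding leg on the post, 0.16 kg: grey flat-faced clamp collar 32 x 32 x 30 mm at its foot, above it a 22 mm clear tube to z = 215, a 52 mm balloon cup to z = 256 mm. Origin: centre of the collar's underside, on the post's axis; axes as the stand's. Slides up 0 to 100 mm, cannot turn. Lever open, it drops when let go. Starts lowest: collar 75 to 105 mm over the table.
- collar_top (a point): Centre of the collar's top edge plane, on the post's axis, 30 mm above the sleeve's origin.
- mark (a point): The height mark: a 3 mm dark ring around the post, seen through the clear tube, 165 mm above the table. The collar's top edge must come level with its middle, 60 mm above the start.
- cam_lever (a joint): Angle of the cam lever (rad): 0 closed, flat along the collar's +y face; 0.45 to 0.65 at the start, at most 0.85. Stiff, stays where left: 6 to 7 N along -y near its tip move it, up to 11 N below 0.35 rad, where the cam bites the post until it snaps over. A light pinch (4 to 5 N) on collar and open lever carries the leg and leaves the lever open; a firm one (20 N or more) shuts it.
- lever_pin (a point): The lever's upright hinge pin, at mid height of lever and collar: x = 10, y = 17.5, z = 15 mm of the sleeve. The lever, a grey plastic arm 22 mm high, 5 thick, 48 long, points from it to -x (to the robot) when closed, outer face at y = 24 mm; open, its tip swings to +y. Collar and lever together are 60 to 67 mm wide along y at the start, 41 closed; only the lever's side moves.
- lever_tip (a point): Outer side of the cam lever's free end, at its mid height.
- tumbler: Plain metal tumbler, open at the top, slightly tapering: 60 mm wide at the foot, 67 mm at the rim, 78 mm high, wall 3 mm, floor 4 mm, 0.10 kg (mass varies). Origin: centre of its underside, z up through the mouth. It has no handle. It stands on the table and holds the five marbles; with its axis 100 to 105 degrees from upright they roll out over the rim.
- marble1_center (a point): Centre of a round glass marble, 20 mm in diameter, 11 g, in the tumbler at the start.
- marble2_center (a point): Centre of a round glass marble, 20 mm in diameter, 11 g, in the tumbler at the start.
- marble3_center (a point): Centre of a round glass marble, 20 mm in diameter, 11 g, in the tumbler at the start.
- marble4_center (a point): Centre of a round glass marble, 20 mm in diameter, 11 g, in the tumbler at the start.
- marble5_center (a point): Centre of a round glass marble, 20 mm in diameter, 11 g, in the tumbler at the start.
- dish: Pink ceramic dish, 116 mm wide, 28 mm high; bystander. Origin under its centre.
- pump: Purple plastic hand pump standing upright, 60 mm foot, 229 mm high, with a T handle 84 mm wide; bystander, tips easily. Origin under its centre.
- mug: White ceramic mug with a handle, 76 mm wide, 88 mm high; bystander. Origin under its centre.
- spool: Small upright spool of ribbon, 52 mm wide, 40 mm high; bystander. Origin under its centre.
- stick: Loose balloon stick with a cup end, 300 mm long, lying down; bystander. Origin under its middle.
- packet: Flat cardboard packet 110 x 75 x 24 mm; bystander. Origin under its centre.
Things that resemble listed ones, but are neither listed nor needed, are in the scene too. What is shaped like the tumbler but yellow is not meant.

How it is judged:
By the outcome, as a careful person would: the job done as asked, in the order asked, and still so for the second after the job is handed in, while the arm keeps its last pose, push and grip.
It also fails if it takes over 64 s, if anything falls off the work surface, if the arm or the gripper's body presses on something with over 40 N, if the wrist force passes 120 N, or if a joint passes its speed limit or range.

## Robot

A 7-joint arm with a two-finger parallel gripper is mounted at the origin on the work surface. World frame = base frame: x ahead of the robot, y to its left, z up, the work surface at z = 0. Lengths are in m, angles in rad, forces in N, time in s.
With the tool pointing down it reaches from about 0.425 to 0.95 m from the base axis. Payload 16.7 kg.
Tool frame: the origin (TCP) lies on the centre line of the jaws, within the pads' length; the fingertips stand robot.finger_overhang ahead of it and the grasp point (between the pads) lies 6 mm ahead of it (robot.finger_overhang is the distance from the TCP to the fingertips, in m); z points along the fingers, y is the line along which they close (so a half turn about z gives the same grasp; the last joint's range is limited). The gripper opens to 94 mm and grips with 3 to 60 N. Pads are 16 mm wide; open, the fingers measure 119 mm over their backs; the gripper's body (75 mm by 177 mm) begins 78 mm behind the grasp point.
Start: joints at [1.03, 0.426, 0.074, 1.606, -0.034, 1.111, -0.067], TCP at [0.257, -0.624, 0.23] pointing down, gripper open.
Joint ranges: [-2.85, 2.85], [-0.5, 2.14], [-1.23, 1.37], [0.21, 2.46], [-1.02, 4.16], [0.16, 2.05], [-2.73, 2.73]. Speed limits (rad/s): [1.89, 1.89, 2.39, 2.39, 3.01, 3.01, 3.01].

## Interface

Orientations are given as a unit quaternion [w, x, y, z].
In Python, from plant import robot gives the robot as it stands. Calls block until the motion is done:
- robot.reach(position, orientation): joint-space move of the TCP to a pose.
- robot.move_linear(position, frame=None, velocity=0.15, contact_N=None): straight line of the TCP; frame=None keeps the orientation; velocity is the mean speed in m/s. With contact_N (N) it stops when the force on the tool has changed by that much, and returns True; else False.
- robot.goto_joints(angles): joint-space move.
- robot.command_gripper(opening, grip_force=None): opening from 0.0 (shut) to 1.0 (fully open); grip_force is the grip in N (None keeps the last); returns when the fingers have stopped.
- robot.sleep(seconds).
- robot.inverse_kinematics(position, orientation): joint angles nearest the present ones, or None.
- robot.get_state(): the state.
- robot.grab_frame(name): name is "side" or "top"; returns (picture, depth): 400x640x3 uint8, red, green, blue; 400x640 float32, m along the optical axis (not along the pixel's ray), 0 where there is no reading.
- robot.camera_model(name): a dict with "fx", "fy", "cx", "cy" (pixels), "T" (4x4, takes a point from camera to world coordinates). Camera axes: x right, y down, z forward; pixel columns grow to the right and rows downward; lengths in m; the calibration is good to about 2 mm. A picture is of the moment at which its call begins. camera_model takes no time and is no camera call.
A pose or a line that the arm cannot do raises robot.MotionError and nothing moves.
- robot.close_job(): hands the job in; it is judged then, once.
The state is a dict: "time_s": time; "joints": joint angles; "qd": joint speeds; "joint_efforts": joint torques, N m; "eef_pos": TCP position; "orientation": TCP orientation; "contact_force": force on the tool from outside, world axes, zero at the start; "wrist_torque": the same for the moment, N m; "gripper_width": opening from 0.0 (shut) to 1.0 (fully open); "gripper_force": force on a finger pad.
Only numpy, scipy, OpenCV 4.12 (cv2) and the standard library are available. Lean on these libraries where they do the work, as an engineer would, in place of code of your own. Each camera call takes 0.05 s, during which the arm holds its last target. There are 200 camera calls.

## Working session

There is one attempt and no reset: what is moved stays moved. The work goes in short steps, each a Python script; the robot and the scene stay as the last script left them, time stands still between calls to the robot, and variables do not carry over. Pictures are saved under pics/ and viewed, at most 10 in all, crops included, and the job is handed in when it is done.

```bash
ls; mkdir -p pics; python3 - <<'E'
from plant import robot
import cv2,numpy as np
print(robot.finger_overhang, robot.get_state())
for n in("top","side"):
    p,d=robot.grab_frame(n); np.savez(f"{n}0.npz",p=p,d=d); cv2.imwrite(f"pics/{n}0.png",p[:,:,::-1])
    m=robot.camera_model(n); print(n,m["fx"],m["cx"],m["cy"],np.round(m["T"],3).tolist())
E
```

```text
pics
0.025 {'time_s': 0.0, 'joints': array([ 1.03050468,  0.42668927,  0.07385082,  1.60660874, -0.03409575,
        1.1107942 , -0.06707753]), 'qd': array([-1.99204880e-04, -6.63318368e-05,  5.79856477e-04, -1.80616580e-03,
       -3.57859521e-04, -2.16873652e-03, -1.04028038e-03]), 'joint_efforts': array([-4.38823545e-04, -9.35821438e+01,  3.66644673e+00, -4.54194689e+01,
       -4.88496129e-02,  2.02732621e-02,  1.41174755e-04]), 'eef_pos': array([ 0.25693906, -0.62374669,  0.22980334]), 'orientation': array([-5.97690377e-04,  9.80971415e-01,  1.94151228e-01, -1.65357544e-04]), 'contact_force': array([ 0.84634859,  1.09121771, -0.25551854]), 'wrist_torque': array([-0.01010539,  0.00592812,  0.0047382 ]), 'gripper_force': 0.0, 'gripper_width': 1.0043884074958462}
top 374.155048987876 320.1511609327275 201.21318816078656 [[-0.009, -0.997, 0.081, 0.433], [-1.0, 0.008, -0.012, 0.014], [0.011, -0.081, -0.997, 1.086], [0.0, 0.0, 0.0, 1.0]]
side 518.2344373583292 318.31286105606915 198.62576974256788 [[-0.95, -0.238, 0.2, 0.204], [-0.311, 0.734, -0.603, 0.938], [-0.003, -0.636, -0.772, 1.323], [0.0, 0.0, 0.0, 1.0]]
```

View pics/top0.png

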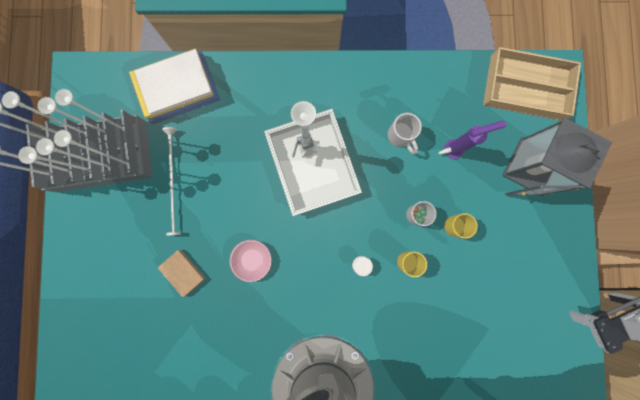

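View pics/side0.png

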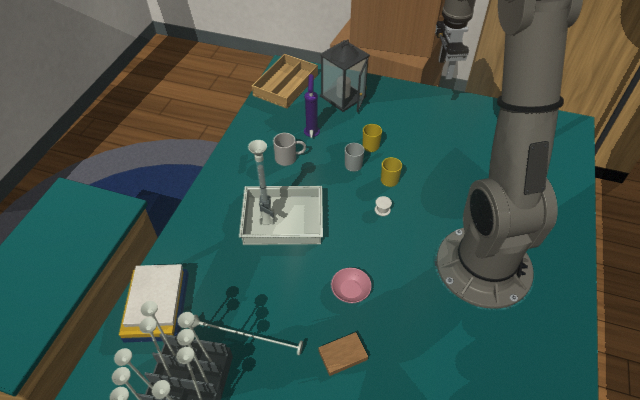

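The top view shows the trough at about (313,160), the cup at (303,113), the metal tumbler with marbles at (421,213), and yellow decoys at (461,225) and (413,264). The side view shows the tumbler at (354,157), the stand at (282,215), and the collar and lever near (268,210).

```bash
cat > h.py <<'E'
import numpy as np,cv2
from plant import robot
def cloud(n,d):
    m=robot.camera_model(n); v,u=np.mgrid[0:400,0:640]
    P=np.stack([(u-m["cx"])/m["fx"]*d,(v-m["cy"])/m["fy"]*d,d],-1)
    return P@m["T"][:3,:3].T+m["T"][:3,3]
def ray(n,u,v,z):
    m=robot.camera_model(n); r=m["T"][:3,:3]@[(u-m["cx"])/m["fx"],(v-m["cy"])/m["fy"],1]; o=m["T"][:3,3]
    return o+r*(z-o[2])/r[2]
E
python3 - <<'E'
from h import *
C={}
for n in("top","side"):
    f=np.load(n+"0.npz"); C[n]=cloud(n,f["d"]); 
def box(n,x,y,z):
    P=C[n]; d=np.load(n+"0.npz")["d"]
    return (d>0)&(P[...,0]>x[0])&(P[...,0]<x[1])&(P[...,1]>y[0])&(P[...,1]<y[1])&(P[...,2]>z[0])&(P[...,2]<z[1])
print("tum approx",ray("top",421,213,.078), "table z",np.median(C["top"][250:300,300:340,2]),np.median(C["side"][250:300,400:430,2]))
t=ray("top",421,213,.078)
for n in C:
    m=box(n,(t[0]-.05,t[0]+.05),(t[1]-.05,t[1]+.05),(.066,.09)); P=C[n][m]
    print(n,len(P),P.min(0),P.max(0),cv2.minEnclosingCircle(P[:,:2].astype(np.float32)))
s=ray("top",313,160,.05); print("stand",s)
for n in C:
    m=box(n,(s[0]-.2,s[0]+.2),(s[1]-.17,s[1]+.17),(.040,.06)); P=C[n][m]
    r=cv2.minAreaRect(P[:,:2].astype(np.float32)); print(n,len(P),r,cv2.boxPoints(r).round(3).tolist())
    for z in((.242,.27),(.19,.22),(.12,.19),(.08,.104)):
        m=box(n,(s[0]-.2,s[0]+.2),(s[1]-.17,s[1]+.17),z); P=C[n][m]
        if len(P): print(z,len(P),P.mean(0).round(4),P.min(0).round(4),P.max(0).round(4))
a=cv2.imread("pics/top0.png")[95:225,250:460]; b=cv2.imread("pics/side0.png")[130:260,210:420]
cv2.imwrite("pics/crop1.png",cv2.resize(np.vstack([a,b]),None,fx=2.3*1,fy=2.3,interpolation=cv2.INTER_CUBIC))
E
```

```text
tum approx [ 0.48068558 -0.27029094  0.078     ] table z 0.00024253474628255223 0.0016513890537538378
top 131 [ 0.44813822 -0.31094639  0.06628882] [ 0.51060704 -0.24500624  0.08378208] ((0.4791307747364044, -0.27772459387779236), 0.0333436094224453)
side 132 [ 0.44503363 -0.31389291  0.06621387] [ 0.51222529 -0.2394222   0.0871783 ] ((0.47731178998947144, -0.2755833864212036), 0.03844733163714409)
stand [0.6331821  0.02074887 0.05      ]
top 1205 ((0.6294548511505127, 0.021668866276741028), (0.25289273262023926, 0.202291339635849), 18.492029190063477) [[0.47699999809265137, 0.07699999958276749], [0.5419999957084656, -0.11400000005960464], [0.781000018119812, -0.03400000184774399], [0.7170000076293945, 0.15800000727176666]]
(0.242, 0.27) 33 [0.6681 0.0372 0.2559] [0.6651 0.0277 0.2433] [0.6734 0.0484 0.27  ]
(0.19, 0.22) 29 [0.6676 0.0375 0.2048] [0.6652 0.0286 0.1903] [0.6728 0.0482 0.2179]
(0.12, 0.19) 58 [0.668  0.037  0.1548] [0.6651 0.027  0.122 ] [0.6761 0.0485 0.1896]
(0.08, 0.104) 92 [0.6614 0.0528 0.0971] [0.6355 0.02   0.0804] [0.6878 0.0762 0.1039]
side 976 ((0.6286222338676453, 0.021549969911575317), (0.2521308958530426, 0.21021048724651337), 18.31545639038086) [[0.47600001096725464, 0.0820000022649765], [0.5419999957084656, -0.11800000071525574], [0.781000018119812, -0.039000000804662704], [0.7149999737739563, 0.16099999845027924]]
(0.242, 0.27) 58 [0.6725 0.0449 0.2551] [0.6646 0.0336 0.2424] [0.6855 0.0522 0.269 ]
(0.19, 0.22) 51 [0.6722 0.0447 0.2042] [0.6635 0.0337 0.1903] [0.6866 0.0508 0.2181]
(0.12, 0.19) 112 [0.672  0.0448 0.1556] [0.6632 0.0304 0.1223] [0.684  0.0524 0.1899]
(0.08, 0.104) 117 [0.6629 0.0574 0.0948] [0.6338 0.019  0.0802] [0.694  0.0792 0.104 ]
```

View pics/crop1.png

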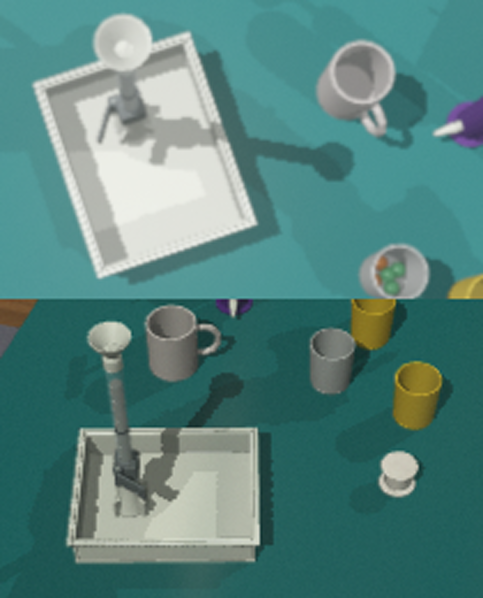

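The crop confirms the layout: the lever is open toward +y of the stand, with its tip at about (297,155) in the full top picture. The stand yaw is about 0.32 rad and its post is at about (0.676,0.038). The tumbler is at about (0.479,-0.277), and the sizes match. Next I'll scan for reachable grasp and pour poses.

```bash
cat >> h.py <<'E'
from scipy.spatial.transform import Rotation as R
YAW=0.321; ST=np.array([.676,.038,0]); RS=R.from_euler("z",YAW)
TUM=np.array([.479,-.277,0])
def S(p): return ST+RS.apply(p)
def Q(r): return r.as_quat(scalar_first=True)
def tool(yaw,tilt,flip=0):
    "tool z points along yaw, tilt below horizontal; closing axis horizontal"
    d=np.array([np.cos(yaw)*np.cos(tilt),np.sin(yaw)*np.cos(tilt),-np.sin(tilt)])
    y=np.array([-np.sin(yaw),np.cos(yaw),0])*(-1 if flip else 1)
    return R.from_matrix(np.stack([np.cross(y,d),y,d],1))
def tcp(g,r): return np.asarray(g)-.006*r.apply([0,0,1])
def body(g,r):
    P=[[x,y,z] for x in(-.0375,.0375) for y in(-.0885,0,.0885) for z in(-.078,-.12,-.17,-.22)]+[[x,y,z] for x in(-.01,.01) for y in(-.046,.046) for z in(.019,-.02,-.06)]
    return g+r.apply(P)
def ik(g,r):
    return robot.inverse_kinematics(tcp(g,r),Q(r))
E
cat > scan.py <<'E'
from h import *
lo=np.array([-2.85,-.5,-1.23,.21,-1.02,.16,-2.73]);hi=np.array([2.85,2.14,1.37,2.46,4.16,2.05,2.73])
mar=lambda q:min((q-lo).min(),(hi-q).min())
g=TUM+[0,0,.045]; out=[]
for yaw in np.radians([-120,-90,-60,-30]):
  for tilt in np.radians([25,40,55]):
    for fl in(0,1):
      r=tool(yaw,tilt,fl); q=ik(g,r)
      if q is None: continue
      q=np.array(q); bz=body(g,r)[:,2].min(); best=[]
      for phi in YAW+np.radians([90,-90]):
        for sig in np.radians(np.arange(-180,180,30)):
          h=np.array([-np.sin(phi),np.cos(phi),0])
          rr=R.from_rotvec(h*np.radians(107))*R.from_euler("z",sig)*r
          p=np.array([np.cos(phi),np.sin(phi),0])
          gp=S([-.09,0,0])-p*.055+[0,0,.15]
          b=body(gp,rr); 
          if b[:,2].min()<.065 or np.linalg.norm(b[:,:2]-ST[:2],axis=1).min()<.045: continue
          qq=ik(gp,rr)
          if qq is None: continue
          qq=np.array(qq); best.append((np.abs(qq-q).max(),mar(qq),np.degrees(phi-YAW),np.degrees(sig),rr.apply([0,0,1]).round(2)))
      best.sort(key=lambda b:b[0]); print(*np.degrees([yaw,tilt]).round(),fl,"mar",mar(q).round(2),"bz",bz.round(3),q.round(2))
      for b in best[:2]: print("    ",*[np.round(x,2) for x in b])
r=[ (t,fl,ik(S([-.015,.012,.09]),tool(YAW,np.radians(t),fl)),ik(S([-.015,.012,.15]),tool(YAW,np.radians(t),fl))) for t in(10,20,30) for fl in(0,1)]
for x in r: print(x[0],x[1],*[None if a is None else (np.round(a,2),mar(np.array(a)).round(2)) for a in x[2:]])
E
python3 scan.py
```

```text
-120.0 25.0 0 mar 0.62 bz 0.028 [-0.19  0.88  0.13  1.84  0.78  1.34 -1.17]
     2.67 0.07 -90.0 90.0 [ 0.38  0.76 -0.52]
     3.67 -0.0 -90.0 120.0 [ 0.66  0.73 -0.15]
-120.0 25.0 1 mar 0.09 bz 0.028 [ 0.52  1.08 -0.85  1.79  1.24  1.96  1.68]
     2.92 -0.0 -90.0 120.0 [ 0.66  0.73 -0.15]
     3.36 0.12 -90.0 90.0 [ 0.38  0.76 -0.52]
-120.0 40.0 0 mar 0.55 bz 0.025 [-0.09  0.73  0.08  1.91  0.74  1.16 -1.08]
     1.88 0.01 90.0 -180.0 [ 0.78 -0.54 -0.3 ]
     2.72 0.0 -90.0 90.0 [ 0.24  0.9  -0.36]
-120.0 40.0 1 mar 0.2 bz 0.025 [ 0.7   1.02 -1.03  1.86  1.25  1.83  1.74]
     3.35 0.14 -90.0 90.0 [ 0.24  0.9  -0.36]
     3.85 0.05 90.0 -180.0 [ 0.78 -0.54 -0.3 ]
-120.0 55.0 0 mar 0.5 bz 0.024 [ 0.09  0.6  -0.02  1.96  0.68  1.   -0.95]
     1.81 0.15 90.0 -180.0 [ 0.69 -0.71 -0.12]
     2.55 0.13 -90.0 90.0 [ 0.07  0.98 -0.17]
-120.0 55.0 1 mar 0.2 bz 0.024 [ 0.82  0.87 -1.03  1.91  1.15  1.52  1.86]
     3.31 0.01 -90.0 90.0 [ 0.07  0.98 -0.17]
     4.01 0.16 90.0 -180.0 [ 0.69 -0.71 -0.12]
-90.0 25.0 0 mar 0.28 bz 0.028 [-0.15  0.78 -0.08  2.18  1.31  1.23 -1.39]
     2.9 0.07 -
[... 1699 characters left out ...]
0.16 90.0 90.0 [ 0.69 -0.71 -0.12]
10 0 (array([-0.24,  0.94,  0.25,  2.46,  3.41,  1.68, -1.71]), np.float64(-0.0)) None
10 1 (array([-0.24,  0.94,  0.25,  2.46,  3.41,  1.68,  1.43]), np.float64(-0.0)) None
20 0 (array([ 0.9 ,  1.04, -1.04,  2.41,  3.21,  0.94, -0.66]), np.float64(0.05)) None
20 1 (array([ 0.9 ,  1.04, -1.04,  2.41,  3.21,  0.94,  2.48]), np.float64(0.05)) None
30 0 (array([ 0.85,  0.84, -1.03,  2.38,  2.98,  0.73, -0.7 ]), np.float64(0.08)) (array([ 0.85,  0.63, -1.03,  2.37,  3.01,  0.6 , -0.89]), np.float64(0.09))
30 1 (array([ 0.85,  0.84, -1.03,  2.38,  2.98,  0.73,  2.44]), np.float64(0.08)) (array([ 0.85,  0.63, -1.03,  2.37,  3.01,  0.6 ,  2.25]), np.float64(0.09))
```

```bash
cat > scan2.py <<'E'
from h import *
lo=np.array([-2.85,-.5,-1.23,.21,-1.02,.16,-2.73]);hi=np.array([2.85,2.14,1.37,2.46,4.16,2.05,2.73])
mar=lambda q:min((q-lo).min(),(hi-q).min())
g=TUM+[0,0,.045]
for tilt in np.radians([30,38,46]):
  yaw=np.radians(-100); r=tool(yaw,tilt,0); q=np.array(ik(g,r)); res=[]
  print("T",np.degrees(tilt),q.round(2),mar(q).round(2),"body z",body(g,r)[:24,2].min().round(3))
  for ph in np.radians([-120,-90,-60,60,90,120,150,180]):
    for sig in np.radians(np.arange(-180,180,15)):
      phi=YAW+ph; h=np.array([-np.sin(phi),np.cos(phi),0]); p=np.array([np.cos(phi),np.sin(phi),0])
      rr=R.from_rotvec(h*np.radians(107))*R.from_euler("z",sig)*r
      gp=S([-.09,0,0])-p*.05+[0,0,.15]; b=body(gp,rr)
      if b[:,2].min()<.065 or np.linalg.norm(b[:,:2]-ST[:2],axis=1).min()<.045: continue
      qq=ik(gp,rr)
      if qq is None or mar(np.array(qq))<.06: continue
      qq=np.array(qq); cz=rr.apply([0,1,0])[2]
      res.append((np.abs(qq-q).max(),mar(qq),np.degrees(ph),np.degrees(sig),abs(cz),rr.apply([0,0,1]).round(2),qq))
  res.sort(key=lambda b:b[0])
  for b in res[:7]: print("    ",*[np.round(x,2) for x in b])
E
python3 scan2.py
```

```text
T 29.999999999999996 [-0.08  0.75 -0.09  2.08  1.13  1.22 -1.28] 0.38 body z 0.052
     2.06 0.17 60.0 120.0 0.81 [ 0.6  -0.75 -0.29] [-0.42  0.64 -0.3   2.29  1.55  1.45  0.79]
     2.44 0.27 60.0 135.0 0.66 [ 0.45 -0.77 -0.46] [-0.37  0.55 -0.3   2.19  1.35  1.32  1.16]
     2.64 0.09 -90.0 60.0 0.5 [ 0.21  0.8  -0.56] [ 0.78  0.61 -0.6   2.02 -0.93  0.86  1.37]
     2.8 0.13 90.0 -180.0 0.45 [ 0.61 -0.54 -0.58] [-0.57  0.38  0.07  2.33  1.57  0.85  1.52]
     2.87 0.38 -60.0 105.0 0.69 [-0.07  0.9  -0.42] [ 0.83  0.81 -0.67  1.81 -0.64  1.17  1.59]
     2.89 0.08 -90.0 75.0 0.69 [ 0.39  0.82 -0.42] [ 1.15  0.83 -1.02  2.13 -0.94  0.57  1.62]
     3.09 0.3 -60.0 120.0 0.84 [ 0.06  0.97 -0.25] [ 0.99  0.95 -0.81  1.87 -0.72  1.09  1.82]
T 38.0 [-0.05  0.67 -0.07  2.1   1.09  1.09 -1.18] 0.36 body z 0.063
     1.99 0.26 60.0 120.0 0.81 [ 0.51 -0.83 -0.21] [-0.44  0.72 -0.3   2.2   1.46  1.57  0.81]
     2.56 0.13 -90.0 60.0 0.5 [ 0.14  0.88 -0.46] [ 0.8   0.71 -0.61  1.95 -0.89  0.98  1.38]
     2.64 0.17 90.0 -180.0 0.45 [ 0.61 -0.63 -0.48] [-0.48  0.47 -0.11  2.29  1.56  1.09  1.46
[... 321 characters left out ...]
-0.06  0.98 -0.18] [ 0.86  0.97 -0.67  1.78 -0.74  1.28  1.86]
T 46.0 [ 0.01  0.6  -0.06  2.11  1.02  0.97 -1.06] 0.35 body z 0.075
     1.88 0.36 60.0 120.0 0.81 [ 0.42 -0.9  -0.14] [-0.44  0.8  -0.3   2.1   1.39  1.69  0.82]
     2.01 0.09 90.0 165.0 0.66 [ 0.72 -0.64 -0.27] [-0.7   0.63  0.07  2.37  1.73  1.23  0.95]
     2.44 0.17 -90.0 60.0 0.5 [ 0.07  0.93 -0.36] [ 0.81  0.81 -0.62  1.88 -0.85  1.09  1.38]
     2.45 0.2 90.0 -180.0 0.45 [ 0.59 -0.72 -0.37] [-0.53  0.57 -0.11  2.26  1.53  1.25  1.4 ]
     2.72 0.12 -90.0 75.0 0.69 [ 0.22  0.94 -0.25] [ 1.    0.92 -0.81  1.97 -0.9   0.94  1.66]
     2.84 0.1 180.0 -75.0 0.22 [ 0.79  0.43 -0.44] [ 1.05  0.72 -1.04  2.36  3.56  0.5   1.78]
```

```bash
cat >> h.py <<'E'
T=np.radians(38); RG=tool(np.radians(-100),T,0); DG=RG.apply([0,0,1]); GT=TUM+[0,0,.045]
def st(*k):
    s=robot.get_state(); print(round(s["time_s"],2),s["eef_pos"].round(4),"w",round(s["gripper_width"]*94,1),"gf",round(s["gripper_force"],1),"F",s["contact_force"].round(1),*k)
def reach(g,r): robot.reach(tcp(g,r),Q(r))
def lin(g,r=None,v=.15,**k):
    rr=r if r is not None else R.from_quat(robot.get_state()["orientation"],scalar_first=True)
    return robot.move_linear(tcp(g,rr),frame=None if r is None else Q(r),velocity=v,**k)
def snap(name,n,c=None,f=1):
    p,d=robot.grab_frame(n); cv2.imwrite("pics/"+name,cv2.resize(p[:,:,::-1] if c is None else p[c[0]:c[1],c[2]:c[3],::-1],None,fx=f,fy=f)); return p,d
E
python3 - <<'E'
from h import *
robot.command_gripper(1.0,20)
reach(GT-DG*.10+[0,0,.12],RG); st()
lin(GT-DG*.10,v=.2); st()
print(lin(GT,v=.1,contact_N=8)); st()
robot.command_gripper(0.3,20); st()
lin(GT+[0,0,.10],v=.12); st()
snap("a.png","side",(80,280,200,480),2)
E
```

```text
2.08 [ 0.4931 -0.1961  0.2303] w 93.8 gf 0.0 F [-0.4  0.   0.1]
2.83 [ 0.4938 -0.195   0.111 ] w 94.0 gf 0.0 F [0.5 0.2 1.5]
False
3.98 [ 0.4803 -0.2718  0.0489] w 93.9 gf 0.0 F [-0.2 -0.1 -0.4]
4.58 [ 0.48   -0.2723  0.0488] w 63.1 gf 19.9 F [1.5 1.4 2.4]
5.56 [ 0.4795 -0.2723  0.1481] w 62.9 gf 20.0 F [ 0.4  0.4 -2.4]
```

View pics/a.png

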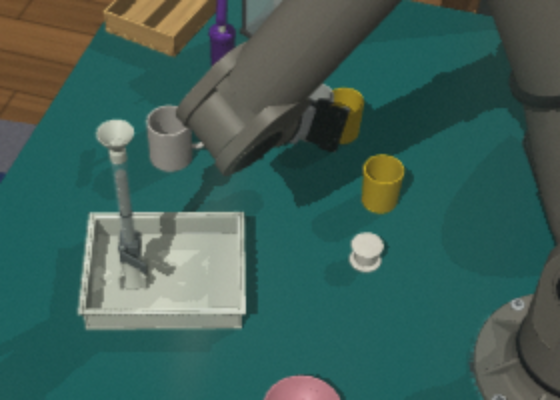

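```bash
cat >> h.py <<'E'
PHI=YAW+np.pi/2; PP=np.array([np.cos(PHI),np.sin(PHI),0]); HH=np.array([-np.sin(PHI),np.cos(PHI),0])
def pour(s,deg=107): return R.from_rotvec(HH*np.radians(deg*s))*R.from_euler("z",np.pi*min(s,1))*RG
A=np.array([.50,-.20,.23]); GP=S([-.09,0,0])-PP*.05+[0,0,.15]
E
cat > p.py <<'E'
from h import *
W=[(A,.25),(A,.5),(A,.72),(GP+[0,0,.06]-PP*.05,.74),(GP+[0,0,.02],.78),(GP,.9),(GP,1)]
import sys
for g,s in W:
    r=pour(s); q=ik(g,r); b=body(g,r); print(s,None if q is None else np.round(q,2),b[:,2].min().round(3),np.linalg.norm(b[:,:2]-ST[:2],axis=1).min().round(3))
E
python3 p.py
```

```text
0.25 None 0.199 0.182
0.5 None 0.146 0.239
0.72 None 0.166 0.281
0.74 None 0.15 0.113
0.78 None 0.112 0.078
0.9 [-0.15  0.45 -0.41  2.43  1.92  1.11  1.  ] 0.103 0.067
1 [-0.08  0.54 -0.59  2.27  1.62  1.31  1.5 ] 0.112 0.052
```

```bash
cat >> h.py <<'E'
from scipy.spatial.transform import Slerp
def pour2(s):
    a=(RG.inv()*pour(1)).as_rotvec(); return RG*R.from_rotvec(a*s)
def tiltof(r): # tumbler axis in world
    return (r*RG.inv()).apply([0,0,1])
E
cat > p.py <<'E'
from h import *
print(np.degrees(np.linalg.norm((RG.inv()*pour(1)).as_rotvec())))
for A in ([.50,-.22,.2],[.53,-.15,.2],GP-PP*.06+[0,0,.06],GP):
  for s in (0,.15,.3,.45,.6,.75,.9,1):
    g=np.array(A); r=pour2(s); q=ik(g,r); b=body(g,r); m=tiltof(r); print(s,None if q is None else np.round(q,2),b[:,2].min().round(3),np.linalg.norm(b[:,:2]-ST[:2],axis=1).min().round(3),"tilt",np.degrees(np.arccos(m[2])).round(),m.round(2))
E
python3 p.py
```

```text
180.0
0 [ 0.09  0.44 -0.36  2.    0.96  1.4  -0.97] 0.18 0.097 tilt 0.0 [0. 0. 1.]
0.15 [ 0.03  0.52 -0.37  2.04  1.08  1.51 -0.68] 0.167 0.093 tilt 22.0 [0.33 0.16 0.93]
0.3 [-0.01  0.56 -0.4   2.12  1.22  1.58 -0.39] 0.143 0.097 tilt 43.0 [0.55 0.39 0.73]
0.45 [-0.02  0.58 -0.42  2.24  1.37  1.6  -0.09] 0.128 0.15 tilt 63.0 [0.63 0.63 0.45]
0.6 [-0.02  0.55 -0.44  2.37  1.52  1.56  0.25] 0.133 0.218 tilt 81.0 [0.53 0.84 0.15]
0.75 None 0.131 0.216 tilt 96.0 [ 0.28  0.95 -0.1 ]
0.9 None 0.148 0.212 tilt 105.0 [-0.06  0.96 -0.26]
1 None 0.162 0.21 tilt 107.0 [-0.3   0.91 -0.29]
0 [-0.01  0.5  -0.39  1.91  0.9   1.5  -1.01] 0.18 0.027 tilt 0.0 [0. 0. 1.]
0.15 [-0.06  0.57 -0.41  1.94  1.02  1.61 -0.7 ] 0.167 0.029 tilt 22.0 [0.33 0.16 0.93]
0.3 [-0.09  0.62 -0.44  2.02  1.15  1.67 -0.38] 0.143 0.061 tilt 43.0 [0.55 0.39 0.73]
0.45 [-0.1   0.63 -0.48  2.13  1.29  1.69 -0.06] 0.128 0.11 tilt 63.0 [0.63 0.63 0.45]
0.6 [-0.1   0.6  -0.5   2.26  1.43  1.65  0.29] 0.133 0.165 tilt 81.0 [0.53 0.84 0.15]
0.75 [-0.06  0.52 -0.53  2.38  1.57  1.53  0.68] 0.131 0.154 tilt 96.0 [ 0.28  0.95 -0.1 
[... 797 characters left out ...]
29]
0 [-0.14  0.71 -0.41  1.68  0.88  1.61 -1.08] 0.13 0.033 tilt 0.0 [0. 0. 1.]
0.15 [-0.18  0.78 -0.43  1.68  0.99  1.73 -0.73] 0.117 0.019 tilt 22.0 [0.33 0.16 0.93]
0.3 [-0.2   0.83 -0.47  1.75  1.13  1.8  -0.39] 0.093 0.021 tilt 43.0 [0.55 0.39 0.73]
0.45 [-0.2   0.84 -0.52  1.86  1.28  1.83 -0.05] 0.078 0.033 tilt 63.0 [0.63 0.63 0.45]
0.6 [-0.19  0.81 -0.55  1.99  1.42  1.79  0.32] 0.083 0.055 tilt 81.0 [0.53 0.84 0.15]
0.75 [-0.16  0.74 -0.58  2.13  1.53  1.68  0.71] 0.081 0.04 tilt 96.0 [ 0.28  0.95 -0.1 ]
0.9 [-0.12  0.63 -0.59  2.23  1.61  1.48  1.16] 0.098 0.045 tilt 105.0 [-0.06  0.96 -0.26]
1 [-0.08  0.54 -0.59  2.27  1.62  1.31  1.5 ] 0.112 0.052 tilt 107.0 [-0.3   0.91 -0.29]
```

```bash
cat > p.py <<'E'
from h import *
GP=S([-.112,-.06,.15]); GH=GP-PP*.02+[0,0,.04]
W=[([.50,-.22,.2],.0),([.50,-.22,.2],.3),([.50,-.22,.2],.5),([.53,-.15,.2],.58),(GH,.62),(GP,.68),(GP,.78),(GP,.88),(GP,1)]
if __name__=="__main__":
  for (g0,s0),(g1,s1) in zip(W,W[1:]):
    o=[]
    for k in np.linspace(.25,1,4):
      g=np.array(g0)*(1-k)+np.array(g1)*k; r=pour2(s0*(1-k)+s1*k); b=body(g,r); q=ik(g,r)
      o.append((q is not None,np.linalg.norm(b[:,:2]-ST[:2],axis=1).min().round(3),b[:,2].min().round(3)))
    print(s1,o)
E
python3 p.py
```

```text
0.3 [(True, np.float64(0.087), np.float64(0.174)), (True, np.float64(0.093), np.float64(0.167)), (True, np.float64(0.089), np.float64(0.158)), (True, np.float64(0.097), np.float64(0.143))]
0.5 [(True, np.float64(0.11), np.float64(0.136)), (True, np.float64(0.128), np.float64(0.131)), (True, np.float64(0.15), np.float64(0.128)), (True, np.float64(0.173), np.float64(0.127))]
0.58 [(True, np.float64(0.169), np.float64(0.127)), (True, np.float64(0.167), np.float64(0.128)), (True, np.float64(0.162), np.float64(0.129)), (True, np.float64(0.157), np.float64(0.131))]
0.62 [(True, np.float64(0.14), np.float64(0.129)), (True, np.float64(0.121), np.float64(0.128)), (True, np.float64(0.099), np.float64(0.125)), (True, np.float64(0.078), np.float64(0.122))]
0.68 [(True, np.float64(0.074), np.float64(0.111)), (True, np.float64(0.07), np.float64(0.1)), (True, np.float64(0.068), np.float64(0.09)), (True, np.float64(0.066), np.float64(0.079))]
0.78 [(True, np.float64(0.063), np.float64(0.079)), (True, np.float64(0.06), np.float64(0.08)), (True, np.float64(0.058), np.float64(0.081)), (True, np.float64(0.056), np.float64(0.083))]
0.88 [(True, np.float64(0.055), np.float64(0.085)), (True, np.float64(0.055), np.float64(0.088)), (True, np.float64(0.055), np.float64(0.091)), (True, np.float64(0.055), np.float64(0.095))]
1 [(True, np.float64(0.056), np.float64(0.1)), (True, np.float64(0.058), np.float64(0.106)), (True, np.float64(0.061), np.float64(0.11)), (True, np.float64(0.064), np.float64(0.112))]
```

```bash
python3 - <<'E'
from h import *
from p import W
try:
    for g,s in W:
        reach(np.array(g),pour2(s)); st(s)
except robot.MotionError as e: print("ERR",s,e)
robot.sleep(.4)
p1,_=robot.grab_frame("top"); p2,_=robot.grab_frame("side")
cv2.imwrite("pics/b.png",cv2.resize(np.hstack([p1[80:260,240:440],p2[100:280,200:400]])[:,:,::-1],None,fx=2,fy=2))
E
```

```text
6.03 [ 0.5013 -0.2145  0.2037] w 62.9 gf 20.0 F [ 0.3 -0.4 -2.4] 0.0
6.67 [ 0.4995 -0.215   0.2014] w 63.1 gf 20.0 F [ 0.5  0.3 -0.9] 0.3
7.16 [ 0.4988 -0.2149  0.2019] w 63.3 gf 20.0 F [ 0.9  0.4 -1.8] 0.5
7.56 [ 0.5291 -0.1436  0.2017] w 63.1 gf 20.0 F [-0.2 -0.  -2.5] 0.58
8.04 [ 0.5929 -0.0685  0.1914] w 63.1 gf 20.0 F [-0.1 -1.  -2.2] 0.62
8.34 [ 0.5852 -0.0503  0.1511] w 63.3 gf 20.0 F [ 0.5  1.  -0.4] 0.68
8.72 [ 0.5857 -0.0507  0.1534] w 63.3 gf 20.0 F [ 0.3  0.8 -1.4] 0.78
9.12 [ 0.5856 -0.0503  0.153 ] w 63.3 gf 20.0 F [ 0.5 -0.3 -1.1] 0.88
9.61 [ 0.5855 -0.0505  0.1531] w 63.1 gf 19.9 F [ 0.2 -0.3 -0.5] 1
```

View pics/b.png

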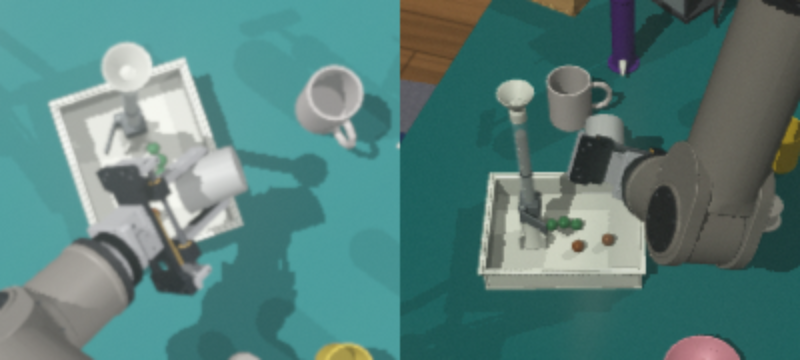

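In picture b all five marbles (three green near (560,222), two brown near (590,242)) lie in the trough. I'll reverse the path and put the tumbler back.

```bash
python3 - <<'E'
from h import *
from p import W
for g,s in W[::-1][4:]: reach(np.array(g),pour2(s))
reach(GT+[0,0,.04],RG); st()
print(lin(GT+[0,0,-.003],v=.04,contact_N=4)); st()
robot.command_gripper(1.0,20); robot.sleep(.2); st()
lin(GT-DG*.11,v=.15); lin(GT-DG*.11+[0,0,.12],v=.25); st()
p1,_=robot.grab_frame("top"); p2,d=robot.grab_frame("side")
P=cloud("side",d); m=(d>0)&(np.linalg.norm(P[...,:2]-TUM[:2],axis=-1)<.05)&(P[...,2]>.07)&(P[...,2]<.1)
print(m.sum(),P[m].mean(0),P[m].max(0))
cv2.imwrite("pics/c.png",cv2.resize(np.hstack([p1[80:290,240:440],p2[90:300,200:400]])[:,:,::-1],None,fx=2,fy=2))
E
```

```text
13.74 [ 0.4802 -0.2714  0.0888] w 63.1 gf 20.0 F [-1.2  1.4 -0.1]
True
14.67 [ 0.4796 -0.2722  0.0484] w 63.0 gf 19.9 F [-0.5  1.3  2.7]
15.53 [ 0.4794 -0.2723  0.0483] w 94.3 gf 0.0 F [-0.4  0.4 -0. ]
17.05 [ 0.4944 -0.1877  0.2364] w 94.0 gf 0.0 F [-0.2  0.1 -0.4]
67 [ 0.46821872 -0.26249299  0.0761044 ] [ 0.50593714 -0.23880621  0.08491596]
```

View pics/c.png

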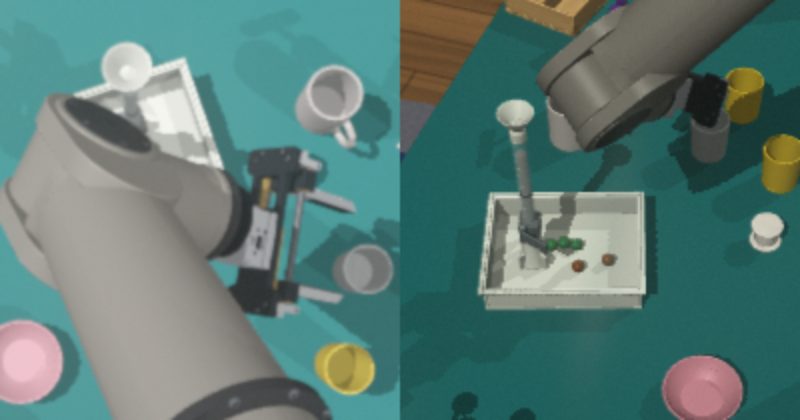

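Picture c shows the tumbler upright and empty at (362,268), with all the marbles in the trough. Next I'll measure the collar and lever and plan the approach.

```bash
python3 - <<'E'
from h import *
lo=np.array([-2.85,-.5,-1.23,.21,-1.02,.16,-2.73]);hi=np.array([2.85,2.14,1.37,2.46,4.16,2.05,2.73])
for n in("top","side"):
    d=np.load(n+"0.npz")["d"]; P=RS.inv().apply(cloud(n,d).reshape(-1,3)-ST)*1000
    def sl(z0,z1): 
        m=(d.ravel()>0)&(np.abs(P[:,0])<60)&(np.abs(P[:,1])<70)&(P[:,2]>z0)&(P[:,2]<z1); return P[m]
    L=sl(82,102); t=L[L[:,1]>22]; print(n,"lever far",L[np.argsort(-L[:,1])[:6]].round(0).tolist(),"ymin",np.percentile(L[:,1],3).round(1), "fit",np.polyfit(t[:,0],t[:,1],1).round(2))
    t=sl(130,270); print("tube",t.mean(0).round(1),np.percentile(t,[2,98],axis=0).round(1).tolist()); c=sl(322,345); print("cup",len(c),c.mean(0).round(1),c.min(0).round(1),c.max(0).round(1)) if len(c) else 0
for t in(25,30,35,40):
  r=tool(YAW,np.radians(t),0); dd=r.apply([0,0,1])
  for nm,g in [("g",S([-.015,.015,.09])),("up",S([-.015,.015,.15])),("b4",S([-.015,.015,.09])-dd*.04),("b8",S([-.015,.015,.09])-dd*.08),("b8h",S([-.015,.015,.09])-dd*.08+[0,0,.1]),("b4h",S([-.015,.015,.09])-dd*.05+[0,0,.12])]:
    q=ik(g,r); print(t,nm,None if q is None else (np.round(q,2).tolist(),min((q-lo).min(),(hi-q).min()).round(2)))
E
```

```text
top lever far [[-25.0, 49.0, 102.0], [-27.0, 47.0, 96.0], [-25.0, 46.0, 100.0], [-23.0, 45.0, 100.0], [-20.0, 44.0, 99.0], [-27.0, 44.0, 90.0]] ymin -13.8 fit [-0.68 27.88]
tube [ -8.    1.7 205.5] [[-10.8, -9.2, 136.2], [-0.6, 10.6, 266.9]]
cup 285 [  3.8  -0.4 327.7] [-24.5 -25.4 322. ] [ 26.2  25.1 333.3]
side lever far [[-25.0, 52.0, 93.0], [-28.0, 50.0, 90.0], [-25.0, 49.0, 99.0], [-22.0, 49.0, 93.0], [-25.0, 48.0, 93.0], [-28.0, 48.0, 93.0]] ymin -9.2 fit [-0.68 30.42]
tube [ -1.4   7.6 203.4] [[-10.9, -1.1, 133.6], [10.0, 13.1, 266.3]]
cup 145 [  0.8  -5.1 328.1] [-24.3 -28.7 322. ] [ 25.2  26.4 335.3]
25 g ([0.73, 0.82, -0.87, 2.41, 3.19, 0.88, -0.92], np.float64(0.05))
25 up ([0.78, 0.65, -0.93, 2.41, 3.16, 0.75, -1.01], np.float64(0.05))
25 b4 None
25 b8 None
25 b8h None
25 b4h None
30 g ([0.56, 0.66, -0.69, 2.39, 3.2, 0.77, -1.12], np.float64(0.07))
30 up ([0.52, 0.47, -0.65, 2.39, 3.26, 0.64, -1.3], np.float64(0.07))
30 b4 None
30 b8 None
30 b8h None
30 b4h ([0.05, 0.15, -0.07, 2.46, 3.66, 0.55, -1.86], np.float64(0.0))
35 g ([0.5, 0.58, -0.64, 2.37, 3.17, 0.62, -1.17], np.float64(0.09))
35 up ([0.5, 0.42, -0.63, 2.36, 3.24, 0.48, -1.32], np.float64(0.1))
35 b4 ([0.52, 0.49, -0.62, 2.43, 3.24, 0.6, -1.27], np.float64(0.03))
35 b8 None
35 b8h ([0.97, 0.17, -1.01, 2.41, 3.65, 0.31, -1.77], np.float64(0.05))
35 b4h ([-0.15, 0.1, 0.13, 2.41, 3.85, 0.4, -2.07], np.float64(0.05))
40 g ([0.53, 0.55, -0.69, 2.33, 3.05, 0.47, -1.08], np.float64(0.13))
40 up ([0.48, 0.38, -0.62, 2.31, 3.2, 0.33, -1.32], np.float64(0.15))
40 b4 ([0.52, 0.44, -0.65, 2.38, 3.18, 0.43, -1.25], np.float64(0.08))
40 b8 ([0.52, 0.32, -0.6, 2.43, 3.35, 0.4, -1.46], np.float64(0.03))
40 b8h ([0.97, 0.13, -1.02, 2.34, 4.04, 0.17, -2.19], np.float64(0.01))
40 b4h ([0.6, 0.12, -0.67, 2.31, 4.05, 0.19, -2.24], np.float64(0.03))
```

```bash
cat >> h.py <<'E'
TL=np.radians(35); RC=tool(YAW,TL,0); DC=RC.apply([0,0,1]); GC=S([-.015,.0165,.085])
E
python3 - <<'E'
from h import *
try:
    reach(np.array([.45,-.06,.36]),tool(YAW,np.radians(85),0)); st(robot.get_state()["joints"].round(2))
    reach(S([-.10,.0165,.24]),tool(YAW,np.radians(50),0)); st(robot.get_state()["joints"].round(2))
    reach(GC-DC*.05+[0,0,.12],RC); st(robot.get_state()["joints"].round(2))
    lin(GC-DC*.04,v=.12); st(robot.get_state()["joints"].round(2))
except robot.MotionError as e: print("ERR",e)
p1,_=robot.grab_frame("top"); p2,d=robot.grab_frame("side")
cv2.imwrite("pics/d.png",cv2.resize(np.hstack([p1[80:230,240:390],p2[120:270,200:350]])[:,:,::-1],None,fx=2.6,fy=2.6))
E
```

```text
19.69 [ 0.4494 -0.0601  0.3657] w 94.0 gf 0.0 F [-0.2 -0.6 -0.1] [ 0.01 -0.1   0.    1.94 -0.03  1.22  1.91]
20.67 [0.5726 0.0214 0.2452] w 93.8 gf 0.0 F [ 0.6 -0.5  0.9] [-0.25 -0.01  0.2   2.32 -0.86  0.23  2.63]
24.41 [0.6131 0.0345 0.2371] w 93.8 gf 0.0 F [-0.1  0.1  0.6] [ 0.91  0.22 -1.    2.37  3.46  0.29 -1.58]
25.61 [0.6211 0.0369 0.1121] w 94.0 gf 0.0 F [-0.4  0.6 -0.4] [ 0.57  0.52 -0.69  2.43  3.19  0.61 -1.2 ]
```

View pics/d.png

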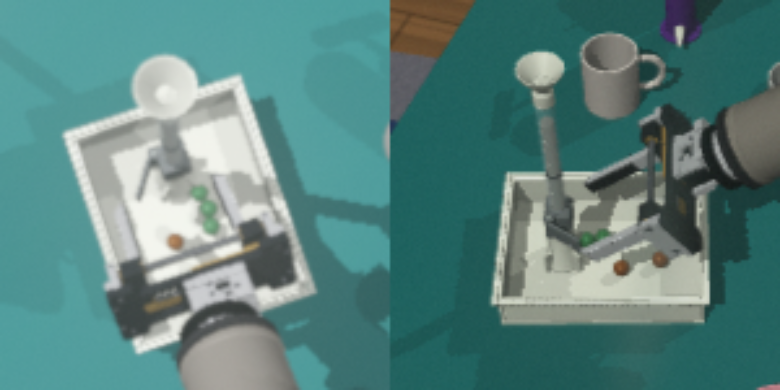

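Picture d shows the fingers in line with the collar (175,160) and the lever (148,180) between them. I'll advance, pinch lightly and raise.

```bash
python3 - <<'E'
from h import *
print(lin(GC,v=.05,contact_N=4)); st()
robot.command_gripper(0.45,4.5); robot.sleep(.2); st()
s=robot.get_state()["eef_pos"]
robot.move_linear(s+[0,0,.012],velocity=.03); st()
p2,d=robot.grab_frame("side"); P=RS.inv().apply(cloud("side",d).reshape(-1,3)-ST)*1000
m=(d.ravel()>0)&(np.hypot(P[:,0],P[:,1])<45)&(P[:,2]>318); c=P[m]; print("cup top",np.percentile(c[:,2],[50,90,98]).round(1),c[:,:2].min(0).round(1),c[:,:2].max(0).round(1))
d0=np.load("side0.npz")["d"]; P=RS.inv().apply(cloud("side",d0).reshape(-1,3)-ST)*1000
m=(d0.ravel()>0)&(np.hypot(P[:,0],P[:,1])<45)&(P[:,2]>318); c=P[m]; print("before",np.percentile(c[:,2],[50,90,98]).round(1))
cv2.imwrite("pics/e.png",cv2.resize(p2[130:260,210:370][:,:,::-1],None,fx=4,fy=4,interpolation=cv2.INTER_CUBIC))
E
```

```text
False
26.66 [0.6517 0.0474 0.0884] w 94.0 gf 0.0 F [-0.2 -0.2  1.1]
27.42 [0.6519 0.0474 0.0885] w 65.3 gf 4.5 F [-2.  -1.4  4.5]
27.97 [0.6518 0.0474 0.1007] w 65.2 gf 4.5 F [ 0.   0.  -1.6]
cup top [337.2 344.4 345.8] [-24.8 -26.3] [24.8 25.9]
before [327.  331.6 333.4]
```

View pics/e.png

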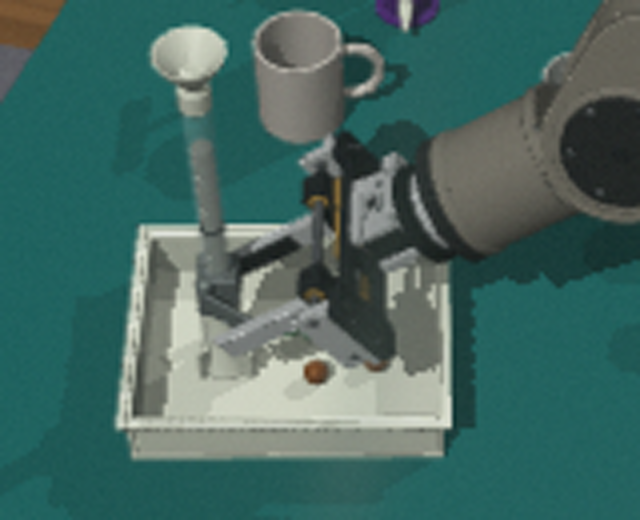

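```bash
python3 - <<'E'
from h import *
s=robot.get_state()["eef_pos"]; z=.0885+.060
robot.move_linear([.6518,.0474,z],velocity=.04); robot.sleep(.3); st()
R2=[]
for k in range(4):
    p2,d=robot.grab_frame("side"); p1,dt=robot.grab_frame("top")
    for n,dd in(("side",d),("top",dt)):
        h=[]
        for D in(np.load(n+"0.npz")["d"],dd):
            P=RS.inv().apply(cloud(n,D).reshape(-1,3)-ST)*1000; m=(D.ravel()>0)&(np.hypot(P[:,0],P[:,1])<45)&(P[:,2]>300); zz=P[m][:,2]; top=zz.max(); h.append(np.percentile(zz,[60,75,90,96]))
        R2.append((n,(h[1]-h[0]).round(1).tolist()))
print(*R2,sep="\n")
cv2.imwrite("pics/f.png",cv2.resize(p2[100:230,220:350][:,:,::-1],None,fx=4.5,fy=4.5,interpolation=cv2.INTER_CUBIC))
E
```

```text
29.67 [0.6518 0.0474 0.1484] w 65.2 gf 4.5 F [ 0.   0.7 -2.4]
('side', [54.9, 57.7, 59.8, 59.9])
('top', [59.3, 59.9, 59.6, 59.8])
('side', [55.4, 58.3, 59.6, 59.5])
('top', [59.1, 59.7, 59.7, 60.0])
('side', [55.0, 58.1, 59.4, 59.5])
('top', [59.4, 59.9, 60.0, 60.0])
('side', [54.6, 57.8, 59.7, 60.5])
('top', [59.5, 59.9, 59.9, 60.1])
```

View pics/f.png

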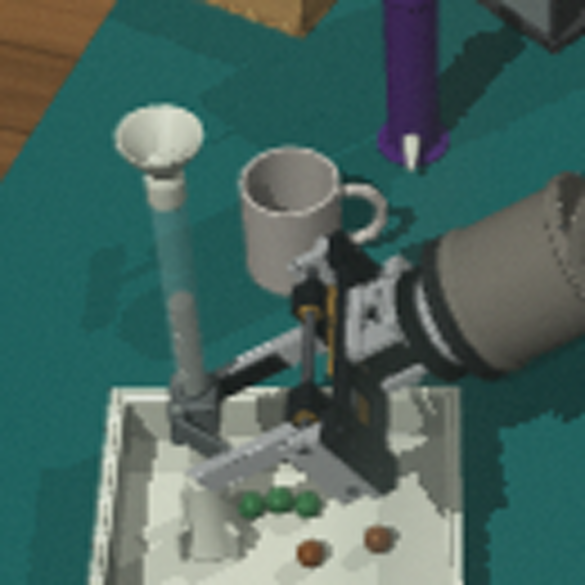

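```bash
cat > c.py <<'E'
from h import *
NY=-RS.apply([0,1,0]); 
def step(w,f=25):
    w0=robot.get_state()["gripper_width"]*94
    robot.command_gripper(w/94,f); s=robot.get_state(); w1=s["gripper_width"]*94
    p=B+NY*(W0-w1)/2000; robot.move_linear(p,velocity=.03); st("tgt",w)
W0=65.2; B=np.array([.6518,.0474,.1485])
E
python3 - <<'E'
from c import *
step(64.2,12); step(63,12); step(61.5,16)
E
```

```text
30.53 [0.6518 0.0473 0.1485] w 64.7 gf 12.0 F [ 0.5 -0.  -1. ] tgt 64.2
31.0 [0.6518 0.0472 0.1485] w 64.9 gf 12.0 F [-0.5  0.3 -1.2] tgt 63
31.47 [0.6519 0.0471 0.1485] w 64.4 gf 16.0 F [-1.2 -0.8 -0.8] tgt 61.5
```

```bash
python3 - <<'E'
from c import *
for f,w in((20,62),(25,62),(25,60),(25,58)): step(w,f)
E
```

```text
32.01 [0.6521 0.0463 0.1484] w 62.2 gf 14.1 F [-1.7  1.4 -1.7] tgt 62
32.48 [0.6521 0.0463 0.1484] w 62.3 gf 13.9 F [-1.9  1.9 -2.7] tgt 62
32.98 [0.6525 0.045  0.1484] w 59.9 gf 10.5 F [-1.6  1.4 -1.6] tgt 60
33.5 [0.6529 0.0442 0.1485] w 58.0 gf 9.9 F [-1.1 -2.5 -1.2] tgt 58
```

```bash
python3 - <<'E'
from c import *
for w in range(56,39,-2): step(w,30)
step(36,40); step(36,40); robot.sleep(.3); st()
p2,d=robot.grab_frame("side"); p1,dt=robot.grab_frame("top")
for n,dd in(("side",d),("top",dt)):
    h=[]
    for D in(np.load(n+"0.npz")["d"],dd):
        P=RS.inv().apply(cloud(n,D).reshape(-1,3)-ST)*1000; m=(D.ravel()>0)&(np.hypot(P[:,0],P[:,1])<45)&(P[:,2]>300); c=P[m]; h.append(np.percentile(c[:,2],[60,75,90,96]))
    print(n,(h[1]-h[0]).round(1),c.min(0).round(1),c.max(0).round(1))
    m=(dd.ravel()>0)&(P[:,2]>40)&(P[:,2]<60)&(P[:,0]>-190)&(P[:,0]<90)&(abs(P[:,1])<115); r=cv2.minAreaRect(P[m][:,:2].astype(np.float32)); print(r)
cv2.imwrite("pics/g.png",np.hstack([cv2.resize(p2[100:230,220:350][:,:,::-1],(400,400),interpolation=cv2.INTER_CUBIC),cv2.resize(p1[70:270,240:440][:,:,::-1],(400,400))]))
E
```

```text
34.01 [0.6532 0.0433 0.1485] w 56.4 gf 8.8 F [-0.8 -0.5 -1.2] tgt 56
34.52 [0.6535 0.0425 0.1485] w 54.0 gf 7.8 F [-0.9 -1.4 -2.1] tgt 54
35.02 [0.6538 0.0416 0.1485] w 52.1 gf 8.5 F [-2.2 -0.7  0. ] tgt 52
35.53 [0.654  0.0407 0.1485] w 49.8 gf 9.8 F [-0.9  0.3 -0.9] tgt 50
36.05 [0.6544 0.0398 0.1485] w 48.2 gf 7.6 F [-2.9  1.   0.9] tgt 48
36.56 [0.6546 0.0388 0.1485] w 46.4 gf 5.1 F [-3.8  0.7 -0.5] tgt 46
37.07 [0.6548 0.0379 0.1483] w 44.4 gf 6.4 F [-3.1  0.8 -2. ] tgt 44
37.58 [0.6553 0.0368 0.1485] w 42.0 gf 4.7 F [-4.3  0.9 -1. ] tgt 42
38.08 [0.6556 0.0361 0.1485] w 40.5 gf 23.5 F [-1.7  3.1 -3.4] tgt 40
38.54 [0.6559 0.0355 0.1486] w 39.4 gf 39.5 F [-3.7  1.2 -2.1] tgt 36
39.01 [0.656  0.0353 0.1486] w 39.4 gf 39.5 F [-3.5  4.1 -0.4] tgt 36
39.31 [0.656  0.0353 0.1486] w 39.4 gf 39.5 F [-3.7  2.4  0.9]
side [55.7 59.2 60.1 60.3] [-23.2 -26.1 300.8] [ 26.7  25.5 397. ]
((-48.318443298339844, 1.6007614135742188), (209.2887420654297, 252.5902557373047), 87.51451873779297)
top [59.7 60.2 60.  59.9] [-23.1 -25.5 301.1] [ 28.1  24.8 393. ]
((-47.57184600830078, 1.5430831909179688), (202.19061279296875, 252.94984436035156), 87.3980484008789)
```

View pics/g.png

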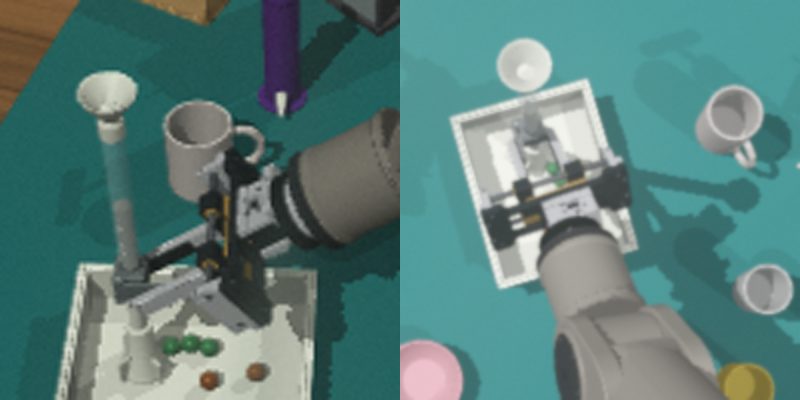

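Picture g shows the lever flat along the collar, the collar at the ring mark (rise 60.0 mm), the stand upright, five marbles in the trough, and the tumbler standing. The grip is closed at 40 N.

```bash
python3 -c "
from plant import robot
print(robot.close_job())"
```

```text
the job is handed in; nothing more can be done
None
```

The job is handed in at about 39 s: all five marbles are in the trough, the empty tumbler is back upright, the leg rose 60 mm by camera depth so the collar is at the ring mark, the lever is squeezed shut (jaws 39.4 mm apart at 40 N), and the gripper still holds the leg; the stand is upright but turned about 2.5° as the lever closed.

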